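# Line up the reagent bottles by height

## Task

Get the reagents ready for the titration: stand the four bottles on the white staging board in order of height, one centred in each blue ring, the tallest in the ring next to the red end stop and the shortest at the grey end. The small brown bottle still sits in the well of the metal block, so lift it straight out. Never tip a bottle over, let go of them all upright and at rest, and leave the two little vials and the marker pen as they are.

Things in the scene. Friction and masses are not known exactly. Their poses are not given: they have to be found in the camera images.
- bottle_buffer_mid (a point): White reagent bottle with a light-blue cap and a green band; the tallest, 125 mm tall, round body 62 mm across, then a shoulder; cap (fixed) 34 mm across, 105 to 125 mm above the base: grip it there from above. Loose, upright. Point: on its axis, 62.5 mm above its base; z up.
- bottle_clear_mid (a point): Pale clear reagent bottle with a dark-blue cap and a green band; the second tallest, 115 mm tall, round body 58 mm across, then a shoulder; cap (fixed) 32 mm across, 97 to 115 mm above the base: grip it there from above. Loose, upright. Point: on its axis, 57.5 mm above its base; z up.
- bottle_amber_mid (a point): Brown (amber) reagent bottle with a black cap and a green band; the third tallest, 105 mm tall, round body 54 mm across, then a shoulder; cap (fixed) 30 mm across, 88 to 105 mm above the base: grip it there from above. Loose, upright. Point: on its axis, 52.5 mm above its base; z up.
- bottle_dropper_mid (a point): Small slim brown bottle with a black cap; the shortest, 85 mm tall, round body 37 mm across, then a shoulder; cap (fixed) 20 mm across, 71 to 85 mm above the base: grip it there from above. Loose, upright. It starts in the dry block's well, base 20 mm above the table, upper 35 mm showing; lift it straight up over 50 mm to free it. Point: on its axis, 42.5 mm above its base; z up.
- dry_block: Square aluminium block (84 x 84 mm) on a black foot (100 x 100 mm), 70 mm tall in all, fixed. In its middle is one round vertical well, 40 mm in diameter and 50 mm deep, that holds the small brown bottle. Origin at the centre of its underside, on the table; z up, x and y along its sides.
- board: Fixed white board, 120 x 420 mm and 24 mm thick, with four blue ring marks (80 mm across, centre dots) in a row and a low rail (its top 42 mm above the table) on the edge away from the robot. Origin: centre of its underside; y along the row, x across it towards the rail, z up. Ring centres in this frame: x = -6 mm, y = -132, -44, +44, +132 mm, z = 24 mm (board top).
- red_stop: Red end stop, a bar 80 x 18 x 24 mm fixed on one end of the board, top 48 mm above the table; a grey one of the same shape is at the other end. Which end is red changes: it is at y = +195 or -195 mm in the board's frame. Origin at the centre of its underside.
- vial_6_mid (a point): Small glass vial with a green cap, 16 mm in diameter, 35 mm tall, loose: a bystander to leave alone. This point is at its centre, 17.5 mm above its base.
- vial_5_mid (a point): Small glass vial with a black cap, 16 mm in diameter, 35 mm tall, loose, among the bottles: a bystander to leave alone. This point is at its centre, 17.5 mm above its base.
- marker_pen_mid (a point): White and black marker pen lying flat, 133 mm long, 14 mm thick, loose: a bystander to leave alone. Point at its centre, 7 mm above the table; y along the pen.
Mind the look-alikes: they are no part of the job. What is shaped like the part that bears bottle_buffer_mid but turquoise or yellow is not meant.

How it is judged:
By the outcome, as a careful person would: the job done as asked, in the order asked, and still so for the second after the job is handed in, with the robot touching nothing.
It also fails if it takes over 134 s, if anything falls off the work surface, if the arm or the gripper's body presses on something with over 40 N, if the wrist force passes 120 N, or if a joint passes its speed limit or range.

## Robot

A 6-joint arm with a two-finger parallel gripper is mounted at the origin on a cart in front of the work surface, level with it; the furniture and walls round the work are solid. World frame = base frame: x ahead of the robot, y to its left, z up, the work surface at z = 0. Lengths are in m, angles in rad, forces in N, time in s.
With the tool pointing down it reaches from about 0.4 to 0.825 m from the base axis. Payload 7 kg.
Tool frame: the origin (TCP) lies midway between the tips of the shut fingers; the grasp point (between the pads) lies 19 mm behind it; z points along the fingers, x is the direction in which the jaws open and shut, and the axes are right-handed (so a half turn about z gives the same grasp; the last joint's range is limited). The gripper opens to 88 mm and grips with 3 to 60 N. Pads are 19 mm wide; open, the fingers measure 130 mm over their backs; the gripper's body (78 mm by 193 mm) begins 47 mm behind the grasp point.
Start: joints at [-0.88, 0.359, 0.012, 0, -1.224, -0.288], TCP at [0.265, -0.621, 0.227] pointing down, gripper open.
Joint ranges: [-3.07, 3.07], [-1.43, 2.12], [-1.02, 1.25], [-3.03, 1.67], [-3.05, -0], [-3.03, 3.03]. Speed limits (rad/s): [2.39, 2.39, 3.01, 3.14, 3.14, 3.14].

## Interface

Orientations are given as [roll, pitch, yaw] about the fixed x, y, z axes, in that order (R = Rz(yaw) Ry(pitch) Rx(roll)).
In Python, from station import status, eyes, workorder gives the robot as it stands.
- The arm moves only by the shell command python3 -m jog 'ROWS' [OPENING] [FORCE]. ROWS is JSON, a list of rows, each a list of 6 numbers: the shift along the world's x, y, z in mm, then the turn, a rotation vector about the world's x, y, z in rad. A call has 1 to 12 rows; each row shifts and turns the pose as measured when the row begins; what a row does not reach is not made up. A row lasts 1/10 s, in which the tool goes at most 50 mm and 8.59 degrees, less where a joint would pass 70% of its speed; a pose out of reach is approached as far as the arm can. A call with a gripper value outside its range is refused whole. OPENING is the opening, from 0 (shut) to 1 (fully open), set as the call begins (- or left out, the last holds). The fingers move at their own pace and stop on an object; FORCE is the grip in N (left out, the last holds). Time passes only in rows, so rows that do not move let the fingers close. It gives the time, the measured TCP pose, the force and the opening at its end, in the units of the state.
- status.get_state(): the state, without advancing time (a new reading comes with each control period).
- eyes.grab_frame(name): name is "scene" or "top" or "wrist"; returns the picture (384x512x3 uint8, blue, green, red); there is no depth.
- eyes.calibration(name): a dict with "camera_matrix" (3x3 intrinsics, pixels), "cam_to_world" (4x4, takes a point from camera to world coordinates); the wrist camera has in their place "hand_eye" (4x4, takes a point from camera to tool coordinates, whose origin is the TCP and whose axes are the tool frame's). Camera axes: x right, y up, looking along -z (the intrinsics and any distortion apply to the point x, -y, -z); pixel columns grow to the right and rows downward; lengths in m; the calibration is good to about 2 mm. The wrist camera is an equidistant fisheye: a pixel r from the principal point sees the ray r / f radians off the axis. A picture is of the moment at which its call begins: read the wrist's pose just before it. calibration takes no time and is no camera call.
- workorder.job_done(): hands the job in, once; it reports no verdict.
The state is a dict: "t": time; "q": joint angles; "qd": joint speeds; "joint_efforts": joint torques, N m; "eef_pos": TCP position; "ee_rot": TCP orientation; "force": force on the tool from outside, world axes, zero at the start; "moment": the same for the moment, N m; "width": finger opening in m.
Only numpy, scipy, OpenCV 4.12 (cv2) and the standard library are available. Lean on these libraries where they do the work, as an engineer would, in place of code of your own. Each camera call takes 0.05 s, during which the arm holds its last target. There are 200 camera calls.

## Working session

There is one attempt and no reset: what is moved stays moved. The work goes in short steps, Python scripts to look and compute and a shell command to move; the robot and the scene stay as the last step left them, time stands still between calls to the robot, and variables do not carry over. Pictures are saved under pics/ and viewed, about 12 in all and at most 16, crops included, and the job is handed in when it is done.

```bash
mkdir -p pics; ls; python3 - <<'E'
from station import status, eyes
import cv2
for n in("scene","top"):
    cv2.imwrite(f"pics/{n}0.png",eyes.grab_frame(n))
    c=eyes.calibration(n);print(n,c)
print(eyes.calibration("wrist"));print(status.get_state())
E
```

```text
pics
scene {'camera_matrix': array([[353.75560164,   0.        , 255.43458716],
       [  0.        , 353.75560164, 191.00016519],
       [  0.        ,   0.        ,   1.        ]]), 'cam_to_world': array([[ 0.80185435, -0.43480678,  0.40984469,  1.03519682],
       [ 0.59749102,  0.57676885, -0.55708363, -0.72216791],
       [ 0.00583809,  0.69157846,  0.72227776,  1.00667223],
       [ 0.        ,  0.        ,  0.        ,  1.        ]])}
top {'camera_matrix': array([[465.40216298,   0.        , 249.95135548],
       [  0.        , 465.40216298, 188.60092186],
       [  0.        ,   0.        ,   1.        ]]), 'cam_to_world': array([[-0.01124037,  0.98646751, -0.16357111,  0.28513754],
       [-0.99980792, -0.008461  ,  0.0176786 , -0.02403664],
       [ 0.01605539,  0.16373841,  0.98637313,  1.39999029],
       [ 0.        ,  0.        ,  0.        ,  1.        ]])}
{'camera_matrix': array([[297.31863964,   0.        , 255.38388553],
       [  0.        , 297.31863964, 191.90836544],
       [  0.        ,   0.        ,   1.        ]]), 'hand_eye': array([[ 9.99999988e-01,  1.51
[... 249 characters left out ...]
  0.00000000e+00,  0.00000000e+00,
         1.00000000e+00]])}
{'t': 0.1, 'q': array([-8.79934072e-01,  3.59337480e-01,  1.11996808e-02, -2.85204062e-04,
       -1.22411739e+00, -2.88087703e-01]), 'qd': array([ 0.00060782, -0.00077465,  0.00238809,  0.00150776, -0.0002638 ,
        0.00016726]), 'joint_efforts': array([-1.14677619e-03, -5.84162092e+01,  2.93754226e+01,  7.01545671e+00,
        1.02279894e-02, -5.04412742e-05]), 'eef_pos': array([ 0.26438378, -0.62061696,  0.22572764]), 'ee_rot': array([-3.14143520e+00, -1.47492821e-03,  1.97347366e+00]), 'force': array([ 0.51017302, -0.88479578, -0.11841475]), 'moment': array([0.00725774, 0.01396219, 0.02239573]), 'width': 0.087505344786903}
```

View pics/top0.png

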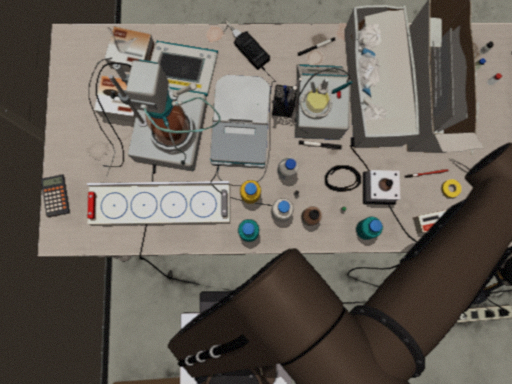

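View pics/scene0.png

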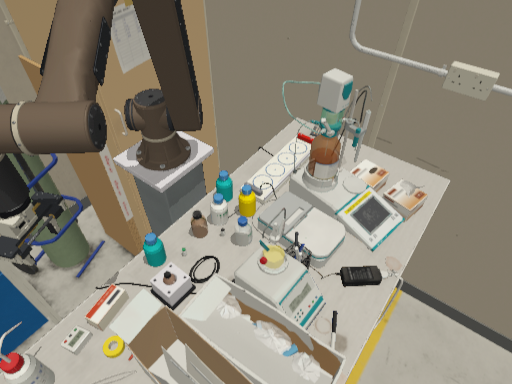

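The top view shows the board at the left, with red at its left end (pixel 91,204) and grey at 224,204. The bottle candidates are white (283,209), clear (288,168), amber (312,215) and dropper in the block (382,186). The look-alikes are yellow (251,190) and turquoise (249,230 and 370,228). I'll confirm this in one enlarged crop.

```bash
python3 - <<'E'
import cv2
a=cv2.imread("pics/top0.png")[135:245,225:415];a=cv2.resize(a,None,fx=4,fy=4,interpolation=cv2.INTER_CUBIC);cv2.imwrite("pics/crop0.png",a)
E
```

```text
(no output)
```

View pics/crop0.png

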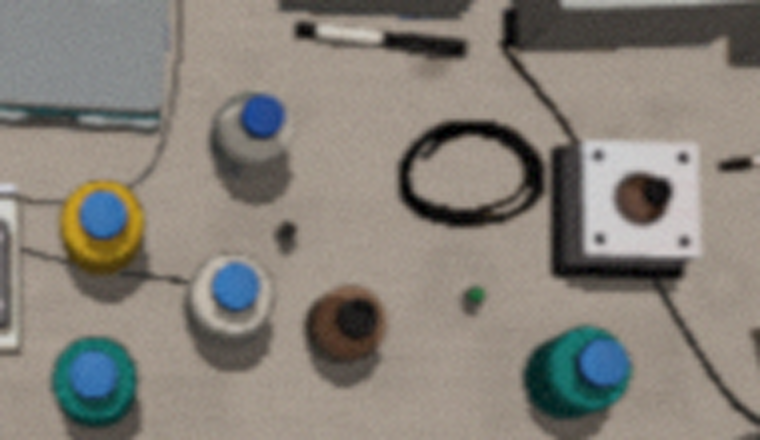

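The crop confirms them: the white bottle with the light-blue cap at crop (236,286), the clear one with the dark-blue cap at (263,116), amber at (357,318), and the dropper in the block at (656,190). Yellow and the two turquoise ones are look-alikes. The black vial is at (287,235) and the green vial at (474,296). Next I'll measure them.

```bash
cat > h.py <<'E'
import cv2, numpy as np
from station import status, eyes
def ray(n,u,v):
    c=eyes.calibration(n);K=c["camera_matrix"];T=c["cam_to_world"]
    d=np.array([(u-K[0,2])/K[0,0],-(v-K[1,2])/K[1,1],-1]);return T[:3,3],T[:3,:3]@d
def plane(n,u,v,z):
    o,d=ray(n,u,v);return o+d*(z-o[2])/d[2]
def cent(m,x0,y0):
    n,l,s,c=cv2.connectedComponentsWithStats(m.astype(np.uint8))
    k=1+np.argmax(s[1:,4]);return c[k]+[x0,y0],s[k,4]
E
cat > m.py <<'E'
from h import *
im=cv2.imread("pics/top0.png");hsv=cv2.cvtColor(im,cv2.COLOR_BGR2HSV)
def win(a,x,y,r): return a[y-r:y+r+1,x-r:x+r+1].astype(int)
blue=lambda x,y,r:(lambda h:(abs(h[...,0]-110)<15)&(h[...,1]>130))(win(hsv,x,y,r))
dark=lambda x,y,r:win(im,x,y,r).max(2)<45
sat=lambda x,y,r:(lambda h:(h[...,0]>45)&(h[...,0]<85)&(h[...,1]>90))(win(hsv,x,y,r))
red=lambda x,y,r:(lambda h:((h[...,0]<8)|(h[...,0]>172))&(h[...,1]>130))(win(hsv,x,y,r))
for nm,f,x,y,r,z in[("buffer",blue,284,206,12,.125),("clear",blue,291,164,12,.115),("amber",dark,314,214,9,.105),("dropper",dark,389,182,7,.105),
 ("yellow",blue,250,189,12,.125),("turqL",blue,248,230,12,.125),("turqR",blue,375,226,12,.125),("vialB",dark,297,194,6,.035),("vialG",sat,343,209,6,.035),("red",red,91,204,20,.048)]:
    try:
        c,a=cent(f(x,y,r),x-r,y-r);p=plane("top",*c,z);print(nm,c.round(1),a,(p*1000).round(0),"reach %.3f"%np.hypot(*p[:2]),"diam %.1f"%(2*np.sqrt(a/np.pi)/465*(1.4-z)*1000))
    except Exception as e: print(nm,e)
# rings: ring contours from blue mask on board
x0,y0=88,182;b=hsv[y0:228,x0:232].astype(int);m=((abs(b[...,0]-112)<18)&(b[...,1]>60)).astype(np.uint8)
cs,h=cv2.findContours(m,cv2.RETR_EXTERNAL,cv2.CHAIN_APPROX_NONE)
P=[]
for c in cs:
    if len(c)>40:
        e=cv2.fitEllipse(c);p=plane("top",e[0][0]+x0,e[0][1]+y0,.024);P.append(p);print("ring",np.round(np.add(e[0],[x0,y0]),1),np.round(e[1],1),(p*1000).round(1))
E
python3 m.py
```

```text
buffer [283.4 206.3] 89 [ 446. -139.  125.] reach 0.467 diam 29.2
clear [290.1 163.6] 76 [ 569. -161.  115.] reach 0.591 diam 27.2
amber [313.6 214.3] 70 [ 425. -225.  105.] reach 0.481 diam 26.3
dropper [388.4 182.7] 34 [ 513. -441.  105.] reach 0.677 diam 18.3
yellow [250.4 188.5] 86 [497. -48. 125.] reach 0.499 diam 28.7
turqL [247.9 228.4] 131 [386. -40. 125.] reach 0.388 diam 35.4
turqR [375.  225.5] 131 [ 391. -390.  125.] reach 0.552 diam 35.4
vialB [296.3 192.3] 3 [ 499. -186.   35.] reach 0.533 diam 5.7
vialG [343.6 208.1] 7 [ 450. -325.   35.] reach 0.556 diam 8.8
red [ 91.1 204.8] 165 [465. 415.  48.] reach 0.624 diam 42.1
```

```bash
python3 - <<'E'
from h import *
im=cv2.imread("pics/top0.png")
x0,y0=98,184
g=im[y0:224,x0:220].astype(int);m=((g[...,0]-g[...,2])>25).astype(np.uint8)
P=[]
for cx in(114,144,174,204):
    ys,xs=np.nonzero(m);xs=xs+x0;ys=ys+y0;d=np.hypot(xs-cx,ys-204.5);k=(d>10)&(d<15.5)
    c=np.c_[xs,ys][k].astype(np.float32);e=cv2.fitEllipse(c);p=plane("top",*e[0],.024);P.append(p)
    print(k.sum(),np.round(e[0],1),np.round(e[1],1),(p*1000).round(1))
P=np.array(P);print(np.diff(P,axis=0)*1000)
E
```

```text
36 [113.8 205.2] [25.2 26.5] [466.9 355.6  24. ]
59 [143.5 204.7] [25.3 26.3] [467.7 267.8  24. ]
73 [173.3 204.3] [25.3 26.1] [468.1 179.7  24. ]
80 [202.9 203.8] [25.5 25.9] [468.8  91.9  24. ]
[[  0.73245622 -87.76784029   0.        ]
 [  0.42717926 -88.09291618   0.        ]
 [  0.69115606 -87.82902271   0.        ]]
```

```bash
python3 -m jog '[[18,48,0,0,0,0.149],[18,48,0,0,0,0.149],[18,48,0,0,0,0.149],[18,48,0,0,0,0.149],[18,48,0,0,0,0.149],[18,48,0,0,0,0.149],[18,48,0,0,0,0.149],[18,48,0,0,0,0.12],[18,48,0,0,0,0],[18,48,0,0,0,0]]' 1 25
```

```text
t: 1.1
eef_pos: [0.4343, -0.1501, 0.22]
ee_rot: [-3.141, -0.008, -3.128]
force: [1.2, -0.8, -0.1]
width: 0.0874
```

```bash
cat >> h.py <<'E'
from scipy.spatial.transform import Rotation as Ro
def wgrab(name):
    s=status.get_state();im=eyes.grab_frame("wrist");cv2.imwrite(f"pics/{name}.png",im);return s,im
def wplane(s,u,v,z):
    c=eyes.calibration("wrist");K=c["camera_matrix"];H=c["hand_eye"]
    d=np.array([u-K[0,2],v-K[1,2]]);r=np.hypot(*d);t=r/K[0,0];d=d/max(r,1e-9)*np.sin(t)
    d=np.array([d[0],-d[1],-np.cos(t)]);R=Ro.from_euler("xyz",s["ee_rot"]).as_matrix()
    o=s["eef_pos"]+R@H[:3,3];d=R@H[:3,:3]@d;return o+d*(z-o[2])/d[2]
def wproj(s,p):
    c=eyes.calibration("wrist");K=c["camera_matrix"];H=c["hand_eye"];R=Ro.from_euler("xyz",s["ee_rot"]).as_matrix()
    q=H[:3,:3].T@(R.T@(np.array(p)-s["eef_pos"])-H[:3,3]);n=np.hypot(q[0],q[1]);t=np.arctan2(n,-q[2])
    return K[0,2]+K[0,0]*t*q[0]/n,K[1,2]-K[0,0]*t*q[1]/n
def wcap(s,im,p,rad,f):
    "cap centre near expected world point p: mask f(hsv) in window around projection"
    u,v=wproj(s,p);q=wproj(s,np.array(p)+[0,rad,0]);r=int(1.5*np.hypot(q[0]-u,q[1]-v))+2
    y0,x0=max(0,int(v)-r),max(0,int(u)-r);w=cv2.cvtColor(im,cv2.COLOR_BGR2HSV)[y0:int(v)+r,x0:int(u)+r].astype(int)
    m=f(w).astype(np.uint8);k,_=max(((c,cv2.contourArea(c)) for c in cv2.findContours(m,0,1)[0]),key=lambda t:t[1])
    (cx,cy),rr=cv2.minEnclosingCircle(k);return (cx+x0,cy+y0),rr,wplane(s,cx+x0,cy+y0,p[2]),(u,v)
BLUE=lambda h:(abs(h[...,0]-110)<15)&(h[...,1]>130)
E
python3 - <<'E'
from h import *
s,im=wgrab("w1");print(s["eef_pos"])
print(wcap(s,im,[.446,-.139,.125],.017,BLUE))
print(wproj(s,[.569,-.161,.115]),wproj(s,[.425,-.225,.105]))
E
```

```text
[ 0.43428195 -0.1501111   0.22001368]
((237.04054069519043, 204.1216220855713), 17.592025756835938, array([ 0.44979752, -0.14004011,  0.125     ]), (np.float64(241.30267662743242), np.float64(205.28652058383344)))
(np.float64(115.99222431284645), np.float64(178.21142316806046)) (np.float64(265.8583255626448), np.float64(107.7465843655975))
```

View pics/w1.png

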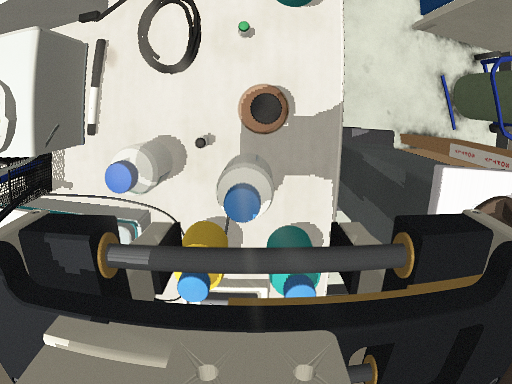

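The white bottle's cap is at (242,204), matching the expected (241,205), with clear at (121,176) and amber at (266,108). I'll go for the buffer bottle.

```bash
python3 -m jog '[[13,11,0,0,0,0],[0,0,0,0,0,0],[0,0,-40,0,0,0],[0,0,-40,0,0,0],[0,0,-30,0,0,0],[0,0,0,0,0,0]]'
```

```text
t: 1.75
eef_pos: [0.4505, -0.1304, 0.1081]
ee_rot: [3.141, -0.003, -3.116]
force: [0.1, 0.3, 0.1]
width: 0.0878
```

```bash
python3 -m jog '[[-3,-9,-12,0,0,-0.02],[0,0,0,0,0,0],[0,0,0,0,0,0]]'; python3 -m jog '[[0,0,0,0,0,0],[0,0,0,0,0,0],[0,0,0,0,0,0],[0,0,0,0,0,0],[0,0,0,0,0,0],[0,0,0,0,0,0],[0,0,0,0,0,0],[0,0,0,0,0,0]]' 0.2 30
```

```text
t: 2.05
eef_pos: [0.448, -0.1409, 0.0984]
ee_rot: [-3.141, -0.003, -3.137]
force: [-0.3, 0.4, 0.6]
width: 0.0877
t: 2.85
eef_pos: [0.45, -0.1405, 0.1025]
ee_rot: [-3.142, 0.002, -3.136]
force: [-0.6, 0.4, 1.5]
width: 0.0333
```

```bash
python3 -m jog '[[0,0,20,0,0,0],[0,0,40,0,0,0],[0,0,45,0,0,0],[0,0,40,0,0,0],[0,0,15,0,0,0],[0,0,0,0,0,0]]' 0.2 40; python3 - <<'E'
from h import *
s,im=wgrab("w2");print(s["eef_pos"],s["width"])
f=eyes.grab_frame("scene");cv2.imwrite("pics/s2.png",cv2.resize(f[120:320,100:360],None,fx=2.5,fy=2.5))
E
```

```text
t: 3.45
eef_pos: [0.445, -0.14, 0.2641]
ee_rot: [3.14, -0.008, -3.137]
force: [0.3, 0.3, -4.5]
width: 0.0332
[ 0.44503114 -0.14002528  0.26411511] 0.03315769816589417
```

View pics/s2.png

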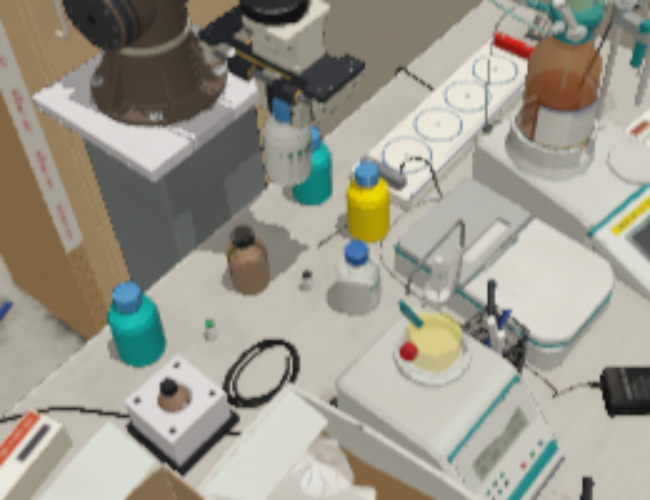

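The white bottle is held upright at (290,150) of the crop, clear of the others. Carrying it to the red-end ring.

```bash
python3 -m jog '[[1,15,0,0,0,0],[2,30,0,0,0,0],[2,40,0,0,0,0],[2,45,0,0,0,0],[2,45,0,0,0,0],[2,45,0,0,0,0],[2,45,0,0,0,0],[2,45,0,0,0,0],[2,45,0,0,0,0],[2,35,0,0,0,0],[1,20,0,0,0,0],[0,10,0,0,0,0]]'; python3 -m jog '[[0,0,0,0,0,0],[0,0,0,0,0,0]]'
```

```text
t: 4.75
eef_pos: [0.4501, 0.2914, 0.2344]
ee_rot: [-3.125, -0.047, 3.138]
force: [-1.4, -1.1, -3.3]
width: 0.0333
t: 4.95
eef_pos: [0.4492, 0.2906, 0.2316]
ee_rot: [-3.121, -0.051, 3.138]
force: [-0.1, -0.1, -2.4]
width: 0.0336
```

```bash
cat > go.py <<'E'
import sys
from h import *
x,y,z=map(float,sys.argv[1:4]);yaw=float(sys.argv[4]) if len(sys.argv)>4 else np.pi
s=status.get_state();R=Ro.from_euler("xyz",s["ee_rot"]);T=Ro.from_euler("xyz",[np.pi,0,yaw])
print("need mm",(np.array([x,y,z])-s["eef_pos"]*1000).round(1),"rot",(T*R.inv()).as_rotvec().round(3))
E
python3 go.py 467 356 240; python3 -m jog '[[8,22,5,0.02,-0.05,0],[6,22,0,0,0,0],[4,16,0,0,0,0],[0,4,0,0,0,0],[0,0,0,0,0,0]]';python3 go.py 467 356 200
```

```text
need mm [17.8 65.4  8.4] rot [ 0.02  -0.051  0.003]
t: 5.45
eef_pos: [0.468, 0.3499, 0.2363]
ee_rot: [-3.14, -0.001, 3.132]
force: [-0.7, -1.0, -4.2]
width: 0.0334
need mm [ -1.    6.1 -36.3] rot [ 0.001 -0.001  0.009]
```

```bash
python3 -m jog '[[-1,6,-15,0,0,0.01],[0,0,-30,0,0,0],[0,0,-30,0,0,0],[0,0,-15,0,0,0],[0,0,-6,0,0,0],[0,0,0,0,0,0]]';python3 go.py 467 356 127
```

```text
t: 6.05
eef_pos: [0.4671, 0.3506, 0.1389]
ee_rot: [-3.141, -0.001, 3.139]
force: [0.5, 0.2, -2.1]
width: 0.0335
need mm [ -0.1   5.4 -11.9] rot [ 0.001 -0.001  0.003]
```

```bash
python3 -m jog '[[0,5,-4,0,0,0],[0,0,-3,0,0,0],[0,0,-2,0,0,0],[0,0,-2,0,0,0],[0,0,0,0,0,0]]';python3 go.py 467 356 127
```

```text
t: 6.55
eef_pos: [0.4685, 0.3571, 0.1306]
ee_rot: [3.139, 0.002, 3.139]
force: [1.2, -0.1, -3.1]
width: 0.0331
need mm [-1.5 -1.1 -3.6] rot [-0.003  0.002  0.002]
```

```bash
python3 -m jog '[[-1,-1,-2,0,0,0],[0,0,-1,0,0,0],[0,0,-1,0,0,0],[0,0,-1,0,0,0],[0,0,-1,0,0,0]]';python3 go.py 467 356 127
```

```text
t: 7.05
eef_pos: [0.468, 0.3569, 0.1265]
ee_rot: [3.137, 0.004, 3.14]
force: [-4.9, -0.1, 8.0]
width: 0.0336
need mm [-1.  -0.9  0.5] rot [-0.005  0.004  0.002]
```

```bash
python3 -m jog '[[0,0,0,0,0,0],[0,0,0,0,0,0],[0,0,0,0,0,0],[0,0,0,0,0,0],[0,0,0,0,0,0],[0,0,20,0,0,0],[0,0,35,0,0,0],[0,0,40,0,0,0],[0,0,10,0,0,0]]' 0.9; python3 -m jog '[[4,-15,0,0,0,0],[8,-40,0,0,0,0],[8,-48,0,0,0,0],[8,-48,0,0,0,0],[8,-48,0,0,0,0],[8,-48,0,0,0,0],[8,-48,0,0,0,0],[8,-48,0,0,0,0],[8,-48,0,0,0,0],[8,-40,0,0,0,0],[8,-40,0,0,0,0],[8,-20,0,0,0,0]]';python3 go.py 569 -161 200; python3 - <<'E'
from h import *
s,im=wgrab("w3")
f=eyes.grab_frame("top");cv2.imwrite("pics/t3.png",cv2.resize(f[120:260,50:320],None,fx=2.8,fy=2.8,interpolation=2))
E
```

```text
t: 7.95
eef_pos: [0.468, 0.356, 0.2334]
ee_rot: [3.14, 0.003, 3.14]
force: [-0.1, -0.2, 0.1]
width: 0.0787
t: 9.15
eef_pos: [0.5527, -0.1527, 0.2256]
ee_rot: [3.139, -0.003, -3.138]
force: [-1.0, -0.2, 0.0]
width: 0.0788
need mm [ 16.3  -8.3 -25.6] rot [-0.002 -0.003 -0.003]
```

View pics/t3.png

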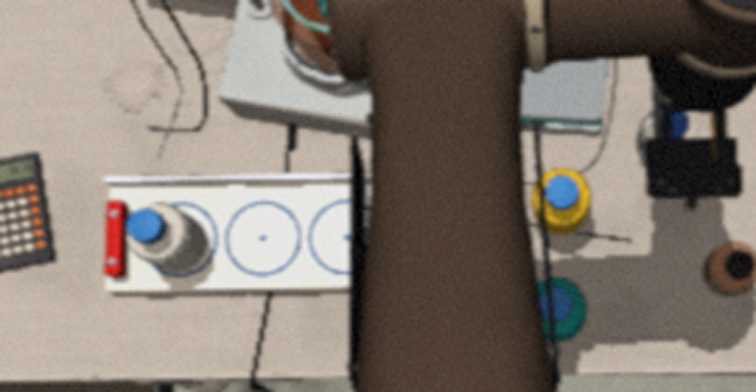

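The white bottle stands upright in the red-end ring, cap at crop (147,226). Next I'll check its centring and refine the clear bottle's position.

```bash
python3 - <<'E'
from h import *
print(plane("top",50+147/2.8,120+226/2.8,.149))
im=cv2.imread("pics/w3.png");s=status.get_state()
print(wcap(s,im,[.569,-.161,.115],.016,BLUE))
E
```

```text
[0.46285903 0.35200163 0.149     ]
((231.5, 181.0), 13.756916999816895, array([ 0.57476368, -0.15993925,  0.115     ]), (np.float64(237.70775540361046), np.float64(179.8743173246873)))
```

```bash
python3 -m jog '[[10,-5,0,0,0,0],[0,0,-20,0,0,0],[0,0,-30,0,0,0],[0,0,-30,0,0,0],[0,0,-20,0,0,0],[0,0,0,0,0,0]]';python3 go.py 569 -161 88
```

```text
t: 9.85
eef_pos: [0.5625, -0.1578, 0.1194]
ee_rot: [3.139, -0.005, -3.139]
force: [-1.2, -0.1, 0.2]
width: 0.0788
need mm [  6.5  -3.2 -31.4] rot [-0.002 -0.005 -0.003]
```

```bash
python3 -m jog '[[9,-3,-14,0,0,0],[0,0,-12,0,0,0],[0,0,-3,0,0,0],[0,0,0,0,0,0]]';python3 go.py 572 -160 91
```

```text
t: 10.25
eef_pos: [0.5728, -0.1599, 0.0913]
ee_rot: [3.14, -0.004, -3.136]
force: [0.0, 0.1, 0.4]
width: 0.0788
need mm [-0.8 -0.1 -0.3] rot [-0.002 -0.004 -0.006]
```

```bash
python3 -m jog '[[0,0,0,0,0,0],[0,0,0,0,0,0],[0,0,0,0,0,0],[0,0,0,0,0,0],[0,0,0,0,0,0],[0,0,0,0,0,0],[0,0,0,0,0,0]]' 0.2 40;python3 -m jog '[[0,0,20,0,0,0],[0,0,40,0,0,0],[0,0,45,0,0,0],[0,0,40,0,0,0],[0,0,15,0,0,0],[0,0,0,0,0,0]]'; python3 go.py 468 268 250
```

```text
t: 10.95
eef_pos: [0.5736, -0.1598, 0.0946]
ee_rot: [3.14, 0.0, -3.135]
force: [-0.3, -0.8, -1.0]
width: 0.0312
t: 11.55
eef_pos: [0.5693, -0.1594, 0.2565]
ee_rot: [3.139, -0.009, -3.137]
force: [-0.9, -0.6, -2.0]
width: 0.0308
need mm [-101.3  427.4   -6.5] rot [-0.003 -0.009 -0.005]
```

```bash
python3 -m jog '[[-4,15,0,0,0,0],[-8,30,2,0,0,0],[-10,40,3,0,0,0],[-10,45,3,0,0,0],[-10,45,3,0,0,0],[-10,45,3,0,0,0],[-10,45,3,0,0,0],[-10,45,3,0,0,0],[-10,40,3,0,0,0],[-6,30,0,0,0,0],[-4,20,0,0,0,0],[0,0,0,0,0,0]]';python3 go.py 468 268 230
```

```text
t: 12.75
eef_pos: [0.4582, 0.2568, 0.2577]
ee_rot: [-3.136, -0.037, -3.141]
force: [-0.4, -0.5, -2.6]
width: 0.0309
need mm [  9.8  11.2 -27.7] rot [ 0.005 -0.037 -0.   ]
```

```bash
python3 -m jog '[[6,8,-12,0.005,-0.037,0],[2,2,-14,0,0,0],[0,0,0,0,0,0]]';python3 go.py 468 268 230;python3 - <<'E'
from h import *
s,im=wgrab("w4")
for y in(180,92): print(wproj(s,[.468,y/1000,.024]))
E
```

```text
t: 13.05
eef_pos: [0.4632, 0.2665, 0.2264]
ee_rot: [-3.137, -0.004, -3.139]
force: [0.8, 0.7, -2.7]
width: 0.0308
need mm [4.8 1.5 3.6] rot [ 0.005 -0.004 -0.002]
(np.float64(250.97772808692872), np.float64(100.06097903543457))
(np.float64(251.1563286164531), np.float64(29.70275555821553))
```

View pics/w4.png

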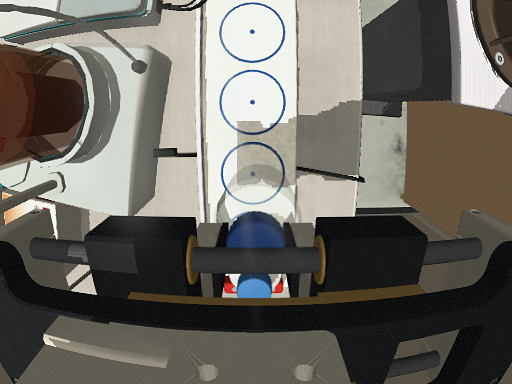

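The wrist view shows ring dots at (252,32), (252,102) and (253,173), which are rings 4, 3 and 2. Predictions agree within about 2 px. The clear bottle hangs at (255,235).

```bash
python3 - <<'E'
from h import *
s=status.get_state();im=cv2.imread("pics/w4.png").astype(int);m=(im[...,0]-im[...,2]>40)&(im[...,2]<150)
for v in(32,102,173):
    w=m[v-9:v+10,243:262];ys,xs=np.nonzero(w);u=(xs.mean()+243,ys.mean()+v-9);print(u,wplane(s,*u,.024).round(4))
E
python3 -m jog '[[4,1,-15,0,0,0],[0,0,-30,0,0,0],[0,0,-30,0,0,0],[0,0,-15,0,0,0],[0,0,0,0,0,0]]';python3 go.py 468 268 119
```

```text
(np.float64(251.8235294117647), np.float64(31.17647058823529)) [0.4678 0.0938 0.024 ]
(np.float64(252.0), np.float64(101.5)) [0.4674 0.1818 0.024 ]
(np.float64(nan), np.float64(nan)) [nan nan nan]
t: 13.6
eef_pos: [0.4683, 0.2654, 0.1368]
ee_rot: [-3.139, -0.001, 3.141]
force: [0.1, -0.1, -1.5]
width: 0.0311
need mm [ -0.3   2.6 -17.8] rot [ 0.003 -0.001  0.   ]<stdin>:4: RuntimeWarning: Mean of empty slice.
  ret = ret.dtype.type(ret / rcount)
```

```bash
python3 -m jog '[[0,3,-6,0,0,0],[0,0,-4,0,0,0],[0,0,-3,0,0,0],[0,0,-1,0,0,0],[0,0,-1,0,0,0],[0,0,0,0,0,0]]';python3 go.py 467.5 269 119
```

```text
t: 14.2
eef_pos: [0.4702, 0.2697, 0.1246]
ee_rot: [3.141, 0.003, 3.141]
force: [0.9, -0.4, -1.1]
width: 0.0309
need mm [-2.7 -0.7 -5.6] rot [-0.     0.003  0.001]
```

```bash
python3 -m jog '[[-3,-1,-3,0,0,0],[0,0,-2,0,0,0],[0,0,-1,0,0,0],[0,0,-1,0,0,0],[0,0,-1,0,0,0],[0,0,0,0,0,0]]';python3 go.py 467.5 269 119
```

```text
t: 14.8
eef_pos: [0.4676, 0.2692, 0.1189]
ee_rot: [3.14, 0.005, -3.141]
force: [-0.4, 0.7, -1.3]
width: 0.0311
need mm [-0.1 -0.2  0.1] rot [-0.002  0.005 -0.001]
```

```bash
python3 -m jog '[[0,0,-1,0,0,0],[0,0,-1,0,0,0],[0,0,-1,0,0,0]]';python3 go.py 467.5 269 119
```

```text
t: 15.1
eef_pos: [0.4682, 0.2698, 0.1184]
ee_rot: [3.139, 0.007, -3.14]
force: [-6.1, -0.4, 11.5]
width: 0.031
need mm [-0.7 -0.8  0.6] rot [-0.003  0.007 -0.002]
```

```bash
python3 -m jog '[[0,0,0,0,0,0],[0,0,0,0,0,0],[0,0,0,0,0,0],[0,0,0,0,0,0],[0,0,0,0,0,0],[0,0,20,0,0,0],[0,0,35,0,0,0],[0,0,40,0,0,0],[0,0,10,0,0,0]]' 0.9; python3 -m jog '[[-1,-15,0,0,0,0],[-4,-40,0,0,0,0],[-4,-48,0,0,0,0],[-4,-48,0,0,0,0],[-4,-48,0,0,0,0],[-4,-48,0,0,0,0],[-4,-48,0,0,0,0],[-4,-48,0,0,0,0],[-4,-48,0,0,0,0],[-4,-40,0,0,0,0],[-4,-40,0,0,0,0],[-2,-15,0,0,0,0]]';python3 -m jog '[[0,0,0,0,0,0]]';python3 go.py 428 -225 200; python3 - <<'E'
from h import *
s,im=wgrab("w5");print(wcap(s,im,[.428,-.225,.105],.015,lambda h:h[...,2]<60))
f=eyes.grab_frame("top");cv2.imwrite("pics/t5.png",cv2.resize(f[120:260,50:320],None,fx=2.8,fy=2.8,interpolation=2))
E
```

```text
t: 16.0
eef_pos: [0.4675, 0.2684, 0.224]
ee_rot: [-3.14, 0.004, -3.14]
force: [0.7, 1.2, -0.2]
width: 0.0789
t: 17.2
eef_pos: [0.4115, -0.2347, 0.216]
ee_rot: [-3.141, -0.002, -3.135]
force: [0.3, -0.7, 0.9]
width: 0.0787
t: 17.3
eef_pos: [0.4098, -0.2367, 0.2148]
ee_rot: [3.141, -0.004, -3.139]
force: [0.2, 1.1, 0.2]
width: 0.079
need mm [ 18.2  11.7 -14.8] rot [-0.    -0.004 -0.003]
((235.5, 198.5), 14.57748031616211, array([ 0.42805916, -0.22751154,  0.105     ]), (np.float64(235.6057617468598), np.float64(201.0634979418242)))
```

View pics/w5.png

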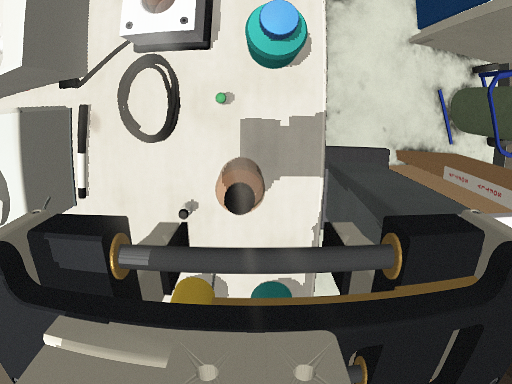

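The amber cap is at (239,198), which gives about (427,-227) mm. The vials stand untouched at (184,213) and (221,98). I'll go down on it.

```bash
python3 -m jog '[[17,10,0,0,0,0],[0,0,-20,0,0,0],[0,0,-35,0,0,0],[0,0,-35,0,0,0],[0,0,-20,0,0,0],[0,0,0,0,0,0]]';python3 go.py 427 -227 84
```

```text
t: 18.0
eef_pos: [0.4327, -0.2172, 0.1025]
ee_rot: [-3.142, 0.002, -3.128]
force: [-0.5, 0.1, 1.1]
width: 0.0789
need mm [ -5.7  -9.8 -18.5] rot [ 0.     0.002 -0.013]
```

```bash
python3 -m jog '[[-5,-9,-8,0,0,-0.01],[0,0,-8,0,0,0],[0,0,0,0,0,0],[0,0,0,0,0,0]]';python3 go.py 427 -227 84
```

```text
t: 18.4
eef_pos: [0.4304, -0.225, 0.0878]
ee_rot: [-3.141, 0.005, -3.135]
force: [-0.1, -0.9, 0.9]
width: 0.0789
need mm [-3.4 -2.  -3.8] rot [ 0.001  0.005 -0.007]
```

```bash
python3 -m jog '[[-3,-2,-5,0,0,0],[0,0,0,0,0,0],[0,0,0,0,0,0],[0,0,0,0,0,0],[0,0,0,0,0,0],[0,0,0,0,0,0],[0,0,0,0,0,0],[0,0,0,0,0,0]]' 0.2 40;python3 -m jog '[[0,0,20,0,0,0],[0,0,40,0,0,0],[0,0,45,0,0,0],[0,0,45,0,0,0],[0,0,15,0,0,0],[0,0,0,0,0,0]]'; python3 go.py 467.5 181.5 240
```

```text
t: 19.2
eef_pos: [0.4281, -0.2276, 0.0844]
ee_rot: [-3.14, 0.009, -3.136]
force: [-0.8, -0.5, -1.1]
width: 0.0289
t: 19.8
eef_pos: [0.424, -0.2266, 0.2528]
ee_rot: [3.141, 0.001, -3.137]
force: [0.1, 0.9, -2.4]
width: 0.0284
need mm [ 43.5 408.1 -12.8] rot [-0.001  0.001 -0.005]
```

```bash
python3 -m jog '[[2,15,0,0,0,0],[4,30,2,0,0,0],[5,40,3,0,0,0],[5,45,3,0,0,0],[5,45,3,0,0,0],[5,45,3,0,0,0],[5,45,3,0,0,0],[5,45,3,0,0,0],[5,40,3,0,0,0],[3,25,0,0,0,0],[2,15,0,0,0,0],[0,0,0,0,0,0]]';python3 go.py 467.5 181.5 215
```

```text
t: 21.0
eef_pos: [0.4606, 0.1782, 0.2566]
ee_rot: [-3.137, -0.022, 3.141]
force: [-0.8, -0.2, -1.1]
width: 0.0285
need mm [  6.9   3.3 -41.6] rot [ 0.004 -0.022  0.   ]
```

```bash
python3 -m jog '[[7,3,-15,0.004,-0.022,0],[0,0,-30,0,0,0],[0,0,-35,0,0,0],[0,0,-35,0,0,0],[0,0,-15,0,0,0],[0,0,-4,0,0,0],[0,0,0,0,0,0]]';python3 go.py 467.5 181.5 108.5
```

```text
t: 21.7
eef_pos: [0.4646, 0.1738, 0.1132]
ee_rot: [-3.136, -0.005, 3.137]
force: [0.8, -0.2, -1.2]
width: 0.0284
need mm [ 2.9  7.7 -4.7] rot [ 0.005 -0.005  0.005]
```

```bash
python3 -m jog '[[3,7,0,0.005,-0.005,0],[0,0,-1,0,0,0],[0,0,0,0,0,0]]';python3 go.py 467.5 181.5 108.5
```

```text
t: 22.0
eef_pos: [0.4692, 0.1816, 0.1143]
ee_rot: [3.139, 0.003, 3.136]
force: [0.2, -0.6, -2.4]
width: 0.0287
need mm [-1.7 -0.1 -5.8] rot [-0.002  0.003  0.005]
```

```bash
python3 -m jog '[[-2,0,-3,0,0,0],[0,0,-2,0,0,0],[0,0,-1,0,0,0],[0,0,-1,0,0,0],[0,0,-1,0,0,0],[0,0,-1,0,0,0]]';python3 go.py 467.5 181.5 108.5
```

```text
t: 22.6
eef_pos: [0.4683, 0.1828, 0.1083]
ee_rot: [3.137, 0.007, 3.138]
force: [-5.9, -0.4, 12.6]
width: 0.0289
need mm [-0.8 -1.3  0.2] rot [-0.005  0.007  0.003]
```

```bash
python3 -m jog '[[0,0,0,0,0,0],[0,0,0,0,0,0],[0,0,0,0,0,0],[0,0,0,0,0,0],[0,0,0,0,0,0],[0,0,20,0,0,0],[0,0,35,0,0,0],[0,0,40,0,0,0],[0,0,30,0,0,0]]' 0.75; python3 -m jog '[[1,-15,0,0,0,0],[2,-40,0,0,0,-0.143],[2,-48,0,0,0,-0.143],[2,-48,0,0,0,-0.143],[2,-48,0,0,0,-0.143],[2,-48,0,0,0,-0.143],[2,-48,0,0,0,-0.143],[2,-48,0,0,0,-0.143],[2,-48,0,0,0,-0.143],[2,-48,0,0,0,-0.143],[2,-40,0,0,0,-0.143],[0,-20,0,0,0,-0.143]]';python3 go.py 516 -441 200 1.5708; python3 - <<'E'
from h import *
f=eyes.grab_frame("top");cv2.imwrite("pics/t6.png",cv2.resize(f[120:260,50:320],None,fx=2.8,fy=2.8,interpolation=2))
E
```

```text
t: 23.5
eef_pos: [0.4659, 0.1807, 0.2328]
ee_rot: [-3.14, -0.0, 3.138]
force: [1.5, 0.2, 0.1]
width: 0.0654
t: 24.7
eef_pos: [0.4841, -0.335, 0.2337]
ee_rot: [3.138, 0.007, 1.511]
force: [-0.7, 1.1, -1.0]
width: 0.0656
need mm [  31.9 -106.   -33.7] rot [0.008 0.003 0.06 ]
```

View pics/t6.png

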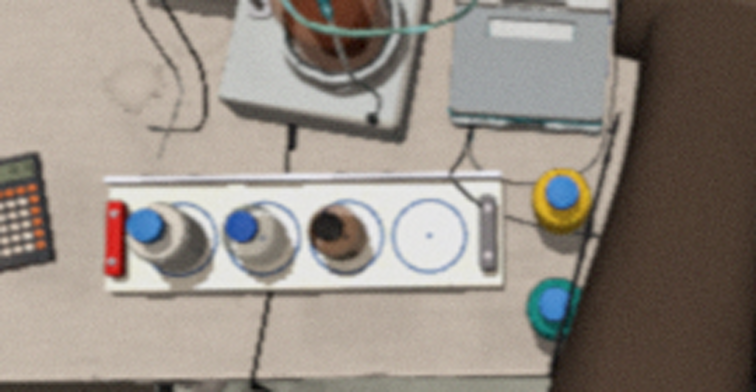

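Three bottles stand in order at crop (147,226), (242,225) and (327,228). The fourth ring (429,235) is free. Next I'll look at the dropper.

```bash
python3 -m jog '[[10,-30,0,0,0,0.06],[10,-30,0,0,0,0],[6,-20,0,0,0,0],[0,0,0,0,0,0]]'; python3 go.py 516 -441 180 1.5708; python3 - <<'E'
from h import *
s,im=wgrab("w7");print(wproj(s,[.516,-.441,.105]))
try: print(wcap(s,im,[.516,-.441,.105],.01,lambda h:h[...,2]<50))
except Exception as e: print(e)
E
```

```text
t: 25.15
eef_pos: [0.5082, -0.4216, 0.2294]
ee_rot: [-3.14, 0.006, 1.559]
force: [-0.7, 0.2, -0.3]
width: 0.0654
need mm [  7.8 -19.4 -49.4] rot [ 0.006 -0.001  0.012]
(np.float64(235.7943798620513), np.float64(193.98758111918238))
((231.0, 190.5), 8.732224464416504, array([ 0.51239633, -0.445623  ,  0.105     ]), (np.float64(235.7943798620513), np.float64(193.98758111918238)))
```

View pics/w7.png

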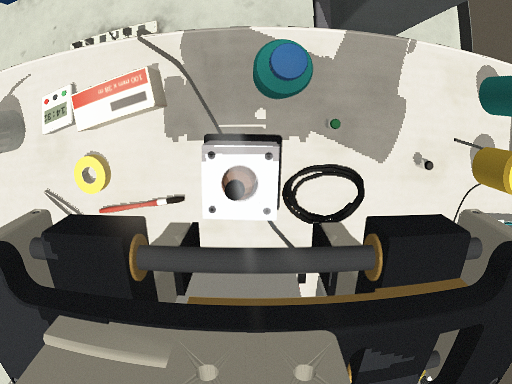

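The dropper cap is at (235,189) inside the block top, whose corners are (203,147) to (280,219). The block centre serves as a cross-check.

```bash
python3 - <<'E'
from h import *
s=status.get_state();im=cv2.imread("pics/w7.png")
for u in[(203,148),(279,148),(279,219),(203,219)]: print(wplane(s,*u,.07).round(4))
c=np.mean([wplane(s,*u,.07) for u in[(203,148),(279,148),(279,219),(203,219)]],0);print(c, wplane(s,235,189,.105))
E
python3 -m jog '[[4,-20,-20,0,0,0],[0,0,-30,0,0,0],[0,0,-10,0,0,0],[0,0,0,0,0,0],[0,0,0,0,0,0]]';python3 go.py 512 -442 84 1.5708
```

```text
[ 0.4733 -0.4768  0.07  ]
[ 0.4747 -0.395   0.07  ]
[ 0.5552 -0.3944  0.07  ]
[ 0.5546 -0.4813  0.07  ]
[ 0.5144374  -0.43688379  0.07      ] [ 0.51042882 -0.44050173  0.105     ]
t: 25.7
eef_pos: [0.511, -0.4386, 0.1685]
ee_rot: [-3.14, 0.005, 1.561]
force: [-0.5, 0.2, 0.1]
width: 0.0658
need mm [  1.   -3.4 -84.5] rot [ 0.005 -0.001  0.01 ]
```

```bash
python3 -m jog '[[2,-1,-20,0,0,0.01],[0,0,-25,0,0,0],[0,0,-15,0,0,0],[0,0,0,0,0,0],[0,0,0,0,0,0]]';python3 go.py 513 -439.5 88 1.5708; python3 - <<'E'
from h import *
s,im=wgrab("w8");print(wproj(s,[.513,-.440,.105]))
cv2.imwrite("pics/w8c.png",cv2.resize(im[130:330,130:390],None,fx=2.5,fy=2.5))
E
```

```text
t: 26.2
eef_pos: [0.5172, -0.4398, 0.1164]
ee_rot: [3.133, 0.012, 1.575]
force: [0.9, -0.7, 0.6]
width: 0.0656
need mm [ -4.2   0.3 -28.4] rot [ 0.012  0.009 -0.004]
(np.float64(254.32939403118675), np.float64(224.14061722326733))
```

View pics/w8c.png

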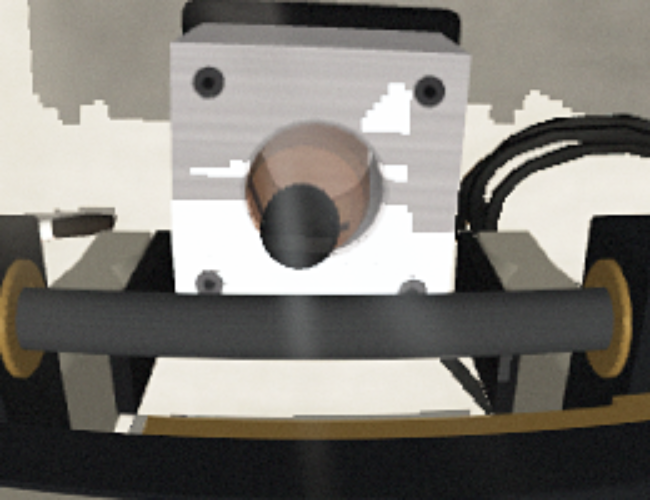

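The cap top is at crop (300,226), full (250,220). It sits 2 mm from the prediction in x and y, so I'm taking (511,-442).

```bash
python3 -m jog '[[-6,-3,-8,0.012,0.009,0],[0,0,-8,0,0,0],[0,0,-6,0,0,0],[0,0,0,0,0,0],[0,0,0,0,0,0]]';python3 go.py 511 -442 87 1.5708
```

```text
t: 26.75
eef_pos: [0.5119, -0.4439, 0.0959]
ee_rot: [3.138, 0.001, 1.575]
force: [0.0, -1.7, -0.3]
width: 0.0656
need mm [-0.9  1.9 -8.9] rot [ 0.001  0.003 -0.004]
```

```bash
python3 -m jog '[[-1,2,-9,0,0,0],[0,0,0,0,0,0],[0,0,0,0,0,0]]' 0.4 20; python3 -m jog '[[0,0,0,0,0,0],[0,0,0,0,0,0],[0,0,0,0,0,0],[0,0,0,0,0,0],[0,0,0,0,0,0]]' 0.08 20;python3 go.py 511 -442 87 1.5708
```

```text
t: 27.05
eef_pos: [0.5109, -0.4417, 0.0861]
ee_rot: [3.138, 0.001, 1.575]
force: [-0.3, 0.0, 0.0]
width: 0.0471
t: 27.55
eef_pos: [0.5111, -0.4417, 0.0865]
ee_rot: [3.138, 0.001, 1.575]
force: [0.2, 1.3, -0.9]
width: 0.0189
need mm [-0.1 -0.3  0.5] rot [ 0.001  0.004 -0.005]
```

```bash
python3 -m jog '[[0,0,4,0,0,0],[0,0,8,0,0,0],[0,0,8,0,0,0],[0,0,8,0,0,0],[0,0,8,0,0,0]]' 0.08 30;python3 go.py 511 -442 160 1.5708
```

```text
t: 28.05
eef_pos: [0.5107, -0.4415, 0.1248]
ee_rot: [3.139, 0.001, 1.575]
force: [-0.4, -0.5, -0.2]
width: 0.0189
need mm [ 0.3 -0.5 35.2] rot [ 0.001  0.003 -0.005]
```

```bash
python3 -m jog '[[0,0,10,0,0,0],[0,0,15,0,0,0],[0,0,30,0,0,0],[0,0,35,0,0,0],[0,0,25,0,0,0],[0,0,0,0,0,0]]';python3 -m jog '[[-2,10,0,0,0,0.13],[-4,25,2,0,0,0.135],[-4,38,2,0,0,0.135],[-4,42,2,0,0,0.135],[-4,42,2,0,0,0.135],[-4,42,2,0,0,0.135],[-4,42,2,0,0,0.135],[-4,42,2,0,0,0.135],[-4,42,2,0,0,0.135],[-4,42,2,0,0,0.135],[-4,42,2,0,0,0.135],[-4,42,2,0,0,0.1]]';python3 go.py 467.5 93.5 200; python3 -c "
from h import *
f=eyes.grab_frame('scene');cv2.imwrite('pics/s9.png',f)"
```

```text
t: 28.65
eef_pos: [0.5103, -0.4416, 0.2499]
ee_rot: [3.136, 0.003, 1.576]
force: [0.1, 0.4, -0.6]
width: 0.0191
t: 29.85
eef_pos: [0.4573, 0.0207, 0.2747]
ee_rot: [3.134, 0.005, -3.073]
force: [1.9, -0.7, -0.8]
width: 0.0188
need mm [ 10.2  72.8 -74.7] rot [-0.008  0.005 -0.069]
```

View pics/s9.png

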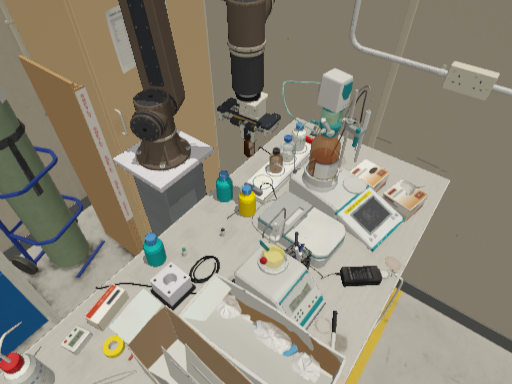

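The dropper hangs in the gripper at (249,145) and the block's well is empty. Carrying on to ring 4.

```bash
python3 -m jog '[[4,30,0,-0.008,0.005,-0.069],[4,22,-5,0,0,0],[1,12,-15,0,0,0],[0,0,-25,0,0,0],[0,0,-15,0,0,0],[0,0,0,0,0,0],[0,0,0,0,0,0]]';python3 go.py 467.5 93.5 110
```

```text
t: 30.6
eef_pos: [0.4651, 0.0957, 0.2164]
ee_rot: [3.137, 0.005, -3.129]
force: [0.7, -0.3, 0.2]
width: 0.0187
need mm [   2.4   -2.2 -106.4] rot [-0.005  0.005 -0.013]
```

```bash
python3 -m jog '[[2,-2,-15,-0.005,0.005,-0.013],[0,0,-30,0,0,0],[0,0,-30,0,0,0],[0,0,-20,0,0,0],[0,0,-8,0,0,0],[0,0,0,0,0,0],[0,0,0,0,0,0]]';python3 go.py 467.5 93.5 90.5
```

```text
t: 31.3
eef_pos: [0.4703, 0.0931, 0.1129]
ee_rot: [3.139, 0.007, 3.136]
force: [-0.1, -0.2, -0.1]
width: 0.0184
need mm [ -2.8   0.4 -22.4] rot [-0.003  0.007  0.005]
```

```bash
python3 -m jog '[[-3,0,-8,-0.003,0.007,0.005],[0,0,-5,0,0,0],[0,0,-3,0,0,0],[0,0,0,0,0,0],[0,0,0,0,0,0]]';python3 go.py 467.5 93.5 90.5
```

```text
t: 31.8
eef_pos: [0.4689, 0.0942, 0.0984]
ee_rot: [3.139, 0.004, -3.141]
force: [-0.6, -0.3, 0.6]
width: 0.0191
need mm [-1.4 -0.7 -7.9] rot [-0.002  0.004 -0.   ]
```

```bash
python3 -m jog '[[-1,-1,-3,0,0.004,0],[0,0,-2,0,0,0],[0,0,-1,0,0,0],[0,0,-1,0,0,0],[0,0,0,0,0,0]]';python3 go.py 467.5 93.5 90.5;  python3 -m jog '[[0,0,-1,0,0,0],[0,0,-1,0,0,0]]'
```

```text
t: 32.3
eef_pos: [0.468, 0.0932, 0.0911]
ee_rot: [3.139, 0.0, -3.141]
force: [-0.3, 0.3, -1.4]
width: 0.0189
need mm [-0.5  0.3 -0.6] rot [-0.002  0.    -0.   ]
t: 32.5
eef_pos: [0.469, 0.0935, 0.09]
ee_rot: [3.139, 0.002, -3.141]
force: [-2.1, -0.5, 12.8]
width: 0.0188
```

Contact at the expected height, so I'm releasing it, backing off and checking.

```bash
python3 -m jog '[[0,0,0,0,0,0],[0,0,0,0,0,0],[0,0,0,0,0,0],[0,0,0,0,0,0],[0,0,20,0,0,0],[0,0,35,0,0,0],[0,0,40,0,0,0],[0,0,40,0,0,0],[0,0,20,0,0,0]]' 0.6; python3 -m jog '[[0,-15,0,0,0,0],[0,-40,0,0,0,0],[0,-48,0,0,0,0],[0,-48,0,0,0,0],[0,-48,0,0,0,0],[0,-48,0,0,0,0],[0,-40,0,0,0,0],[0,-20,0,0,0,0],[0,0,0,0,0,0],[0,0,0,0,0,0]]'; python3 - <<'E'
from h import *
f=eyes.grab_frame("top");cv2.imwrite("pics/top10.png",f);cv2.imwrite("pics/t10.png",cv2.resize(f[120:260,50:320],None,fx=2.8,fy=2.8,interpolation=2))
E
```

```text
t: 33.4
eef_pos: [0.4656, 0.0915, 0.2467]
ee_rot: [-3.139, -0.006, -3.141]
force: [0.6, -1.0, -0.4]
width: 0.0523
t: 34.4
eef_pos: [0.4599, -0.2286, 0.243]
ee_rot: [3.138, -0.008, -3.139]
force: [0.8, 0.8, -0.0]
width: 0.0525
```

View pics/t10.png

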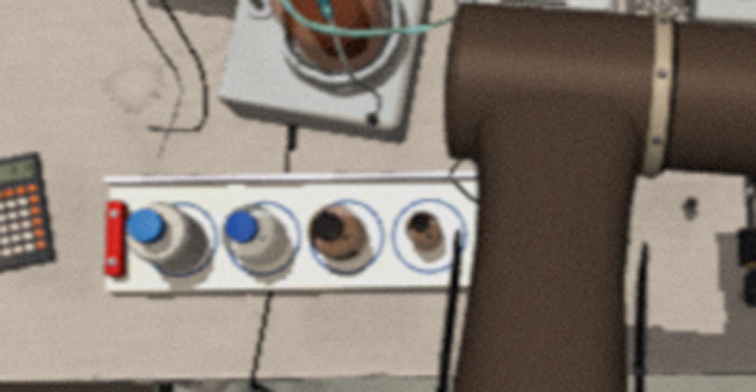

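All four stand upright in their rings, with caps at crop (147,226), (241,226), (326,227) and (423,227). One numeric check of centring before I hand in.

```bash
python3 - <<'E'
from h import *
im=cv2.imread("pics/top10.png");hsv=cv2.cvtColor(im,cv2.COLOR_BGR2HSV).astype(int)
for nm,x,y,r,z,R in[("buffer",102,201,9,.149,(467,356)),("clear",136,201,9,.139,(468,268)),("amber",166,201,8,.129,(468,180)),("dropper",201,201,6,.109,(469,92))]:
    w=hsv[y-r:y+r+1,x-r:x+r+1];m=BLUE(w) if nm in("buffer","clear") else w[...,2]<45
    c,a=cent(m,x-r,y-r);p=plane("top",*c,z)[:2]*1000;print(nm,a,p.round(1),"off ring",(p-R).round(1))
E
```

```text
buffer 109 [464.1 354.8] off ring [-2.9 -1.2]
clear 88 [463.9 264.8] off ring [-4.1 -3.2]
amber 65 [465.2 183.1] off ring [-2.8  3.1]
dropper 23 [471.1  94.1] off ring [2.1 2.1]
```

All are within about 5 mm, which is close to the measuring error. Handing in.

```bash
python3 -c "
from station import workorder;print(workorder.job_done())"
```

```text
the job is handed in; nothing more can be done
None
```

All four bottles are on the board in height order: the white one in the ring by the red stop, then clear, amber and the small dropper at the grey end. The job was handed in at about 34 s of robot time.

- **Handling:** I gripped each bottle by its cap, lifted it straight up and carried it over the others. I let go only after feeling light contact with the board, about 8–13 N. The dropper came straight out of the well with no sideways load.
- **Upright and in order:** the last top view shows all four bottles upright in the right rings, with the gripper well clear.
- **Centring:** the cap positions in that view are about 3–5 mm off the ring centres. The tool's own readings at release were within about 2 mm. I put the difference down to the camera's error of a few millimetres and did not adjust further.
- **Vials and pen:** I didn't touch them, and nothing looked disturbed in the views along the way. I didn't measure them again at the end, and the last crop doesn't show them all.

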